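# Set and close the cam clamp on a gas-sample cylinder

## Task

Two cam clamps are bolted to the lab bench; only one has the steel gas-sample cylinder lying across it under its strap. While that clamp's cam lever is still standing up, turn its wing nut clockwise (seen from above) until the wings are in line with the strap, then flip the lever over, away from the nut, until it lies fully down.

Things in the scene. Friction and masses are not known exactly. Their poses are not given: they have to be found in the camera images.
- clamp: Clamp to use, fixed on the bench: aluminium base 190 x 70 x 10 mm, steel cylinder (28 x 134 mm, top at 40) lying across it under a flat strap (24 wide, top 46 to 52 high). Origin: centre of the underside, on the bench. x: along the strap from nut to lever, roughly away from the robot; z up. Nut axis at x -65, y 0. Lever pivot at x +60, y 0, 59 high; its clevis is 40 wide, 68 high.
- clamp_nut (a joint): Angle of the brass wing nut about its upright axis, rad, growing clockwise seen from above; 0 = wings in line with the strap. Starts at -1.35 to -0.6; stops at -1.5 and +0.7. The wings are one flat bar 46 mm long, 11 thick, 59 to 87 mm above the bench, over a 20 mm round hub. Turns stiffly (0.06 N m), stays where it is left.
- clamp_lever (a joint): Angle of the cam lever, rad: 0 = straight up (open), growing as it folds away from the nut (to the clamp's +x); 1.52 = stop, flat (closed). Starts at 0 to 0.3. It reaches 70 mm from its pivot, 16 wide, 8 thick, last 26 mm a grey paddle 22 wide; closed, its upper face is 63 mm above the bench. Friction holds it where left; 3 to 4 N at the paddle moves it.
- spare: The other clamp, of the same build and size and with its lever also up, but with no cylinder in it; not part of the job. Origin and axes as for the first clamp.
Things that resemble listed ones, but are neither listed nor needed, are in the scene too. What is shaped like the clamp but green or red is not meant.

How it is judged:
On the way:
1. the wings of the loaded clamp's nut are in line with the strap (within 0.25 rad) while its lever is still up (below 0.6 rad) (value of joint clamp_nut between -0.25 and 0.25 rad and value of joint clamp_lever below 0.6 rad), for 0.2 s.
At the end, for the whole second after the job is handed in: The loaded clamp's wing nut is in line with its strap within 0.25 rad (14 degrees) and its cam lever lies down (joint above 1.3 rad of 1.52) (value of joint clamp_nut between -0.25 and 0.25 rad and value of joint clamp_lever above 1.3 rad); the robot touches nothing.
It also fails if it takes over 40 s, if anything falls off the work surface, if the arm or the gripper's body presses on something with over 40 N, if the wrist force passes 120 N, or if a joint passes its speed limit or range.

## Robot

A 7-joint arm with a two-finger parallel gripper is mounted at the origin on the work surface. World frame = base frame: x ahead of the robot, y to its left, z up, the work surface at z = 0. Lengths are in m, angles in rad, forces in N, time in s.
With the tool pointing down it reaches from about 0.425 to 0.925 m from the base axis. Payload 6.8 kg.
Tool frame: the origin (TCP) lies midway between the tips of the shut fingers; the grasp point (between the pads) lies 19 mm behind it; z points along the fingers, x is the direction in which the jaws open and shut, and the axes are right-handed (so a half turn about z gives the same grasp; the last joint's range is limited). The gripper opens to 85 mm and grips with 20 to 120 N. Pads are 22 mm wide; open, the fingers measure 114 mm over their backs; the gripper's body (76 mm by 85 mm) begins 54 mm behind the grasp point. The pads swing forward as they close: fully open they stand 13 mm farther back than shut.
Start: joints at [-1.308, 0.477, 0.022, 1.555, -0.011, 1.109, -0.083], TCP at [0.245, 0.629, 0.231] pointing down, gripper open.
Joint ranges: [-2.96, 2.96], [-0.34, 2.1], [-1.41, 1.46], [0.24, 2.44], [-1.37, 4.51], [0.17, 1.92], [-2.96, 2.96]. Speed limits (rad/s): [2.39, 2.39, 3.14, 3.14, 3.14, 3.14, 3.14].

## Interface

Orientations are given as a unit quaternion [w, x, y, z].
In Python, from station import bot, imaging, nets gives the robot as it stands. The module is installed in compiled form; this text tells all that it offers.
- The arm moves only by the tool apply_moves, never from a script. Its argument "moves" is text: rows parted by semicolons, each of 7 numbers parted by spaces: the gripper command: -1 is fully open, 1 is shut, values between are in proportion, then the shift along the tool's x, y, z normalised to -1 to 1, where 1 is 120 mm, then the turn, a rotation vector about the tool's x, y, z normalised to -1 to 1, where 1 is 4 degrees. In form: hand dx dy dz rx ry rz; .... A call has 1 to 12 rows; each row shifts and turns the commanded pose from where the row before left it, along the tool's axes as they then stand; what a row does not reach is not made up. A row lasts 1/12 s, in which the tool goes at most 41.7 mm and 7.16 degrees, less where a joint would pass 70% of its speed; a pose out of reach is approached as far as the arm can. A call with a number of a shift or a turn outside -1 to 1 is refused whole. A call with a gripper value outside its range is refused whole. The fingers move at their own pace and stop on an object; "force" is the grip in N (left out, the last holds). Time passes only in rows, so rows that do not move let the fingers close. It gives the time, the measured TCP pose, the force and the opening at its end, in the units of the state.
- bot.get_obs(): the state, without advancing time (a new reading comes with each control period).
- imaging.read_camera(name): name is "side" or "top"; returns a dict with "image" (480x640x3 uint8, red, green, blue), "fx", "fy", "cx", "cy" (pixels), "view" (4x4, takes a point from world to camera coordinates). Camera axes: x right, y down, z forward; pixel columns grow to the right and rows downward; lengths in m; the calibration is good to about 2 mm. A picture is of the moment at which its call begins. There is no depth.
- bot.hand_in(): hands the job in, once; it reports no verdict.
Trained networks look in a picture, given as the dict that the camera call returned (one of the last four; its "shot" number tells which), for a name from the list of things; names that differ only in an ending like _2 or _b are one class to them, and where a whole thing is asked for, a point or a joint stands for the part that bears it (a point fixed in the world has none). Each returns a list of dicts, best first, with "score" (0 to 1); they miss things now and then, are a little off and sometimes report something else, mostly with a low value. They report only what shows in the picture. A call takes as long as a camera call. They do not tell look-alikes from the thing itself.
- nets.spot_in(picture, name): "rect" ([left, top, right, bottom] in pixels, round what is visible of it).
- nets.outline_of(picture, name): "region" (480x640 bool, what is visible of it) and "rect" ([left, top, right, bottom] in pixels, round what is visible of it).
- nets.spot_point(picture, name): "location" ([column, row] in pixels: a listed point, or the origin of a listed thing).
The state is a dict: "t": time; "q": joint angles; "joint_vel": joint speeds; "joint_torque": joint torques, N m; "eef_pos": TCP position; "tool_rot": TCP orientation; "contact_force": force on the tool from outside, world axes, zero at the start; "torque": the same for the moment, N m; "gripper_width": opening from 0.0 (shut) to 1.0 (fully open).
Only numpy, scipy, OpenCV 4.12 (cv2) and the standard library are available. Lean on these libraries where they do the work, as an engineer would, in place of code of your own. Each camera call takes 0.05 s, during which the arm holds its last target.

## Working session

There is one attempt and no reset: what is moved stays moved. The work goes in short steps, Python scripts to look and compute and a tool call to move; the robot and the scene stay as the last step left them, time stands still between calls to the robot, and variables do not carry over. Pictures are saved under pics/ and viewed, and the job is handed in when it is done.

Besides the shell and the picture viewer there is one more tool, called after ">>>" by a JSON object that holds its "op" and its "data", one argument or row to a line. apply_moves: Moves the arm, as the interface text tells. Scaled input: -1 to 1 covers 120 mm each way for a shift and 4 degrees each way for a turn. Its arguments: {"type":"object","properties":{"moves":{"type":"string"},"force":{"type":"number"}},"required":["moves"]}

```bash
mkdir -p pics; ls; python3 - <<'E'
from station import bot, imaging, nets
import cv2, numpy as np
o=bot.get_obs()
for k,v in o.items(): print(k,np.round(v,4))
for n in ["top","side"]:
    p=imaging.read_camera(n)
    np.save(f"{n}.npy",p,allow_pickle=True)
    cv2.imwrite(f"pics/{n}0.png",p["image"][:,:,::-1])
    print(n,p["fx"],p["fy"],p["cx"],p["cy"],np.round(p["view"],4).tolist())
    for name in ["clamp","clamp_nut","clamp_lever","spare"]:
        print(name,[(np.round(d["rect"]).tolist(),round(d["score"],2)) for d in nets.spot_in(p,name)],[(np.round(d["location"],1).tolist(),round(d["score"],2)) for d in nets.spot_point(p,name)])
print(bot.get_obs()["t"])
E
```

```text
pics
t 0.0
q [-1.3081  0.4778  0.0223  1.5564 -0.0115  1.1093 -0.0831]
joint_vel [-0.     -0.0009 -0.0012 -0.0005  0.0003 -0.0011  0.0006]
joint_torque [-4.00000e-04 -5.96453e+01  1.60760e+00 -2.81195e+01  1.25000e-02
  9.30000e-03  0.00000e+00]
eef_pos [0.2444 0.6286 0.2303]
tool_rot [ 6.000e-04  8.253e-01  5.646e-01 -7.000e-04]
contact_force [ 0.0775 -1.0514 -0.3811]
torque [-0.0032 -0.0338 -0.0288]
gripper_width 1.0031
top 516.9386183522487 516.9386183522487 323.26283663530063 239.36150021719007 [[0.0167, -0.9998, 0.0083, -0.1846], [-0.983, -0.018, -0.1827, 0.494], [0.1828, -0.0051, -0.9831, 1.3108], [0.0, 0.0, 0.0, 1.0]]
clamp [([471.0, 264.0, 524.0, 341.0], 0.87), ([336.0, 275.0, 389.0, 352.0], 0.66), ([294.0, 196.0, 342.0, 272.0], 0.65), ([157.0, 119.0, 205.0, 192.0], 0.61), ([114.0, 298.0, 167.0, 369.0], 0.58), ([315.0, 245.0, 324.0, 258.0], 0.39)] [([183.4, 156.6], 0.96), ([143.4, 331.8], 0.85), ([497.1, 301.9], 0.84), ([362.2, 309.1], 0.73)]Traceback (most recent call last):
  File "<stdin>", line 11, in <module>
ValueError: it knows: clamp, spare
```

```bash
python3 - <<'E'
from station import bot, imaging, nets
import cv2, numpy as np
for n in ["top","side"]:
    p=imaging.read_camera(n)
    np.save(f"{n}.npy",p,allow_pickle=True)
    cv2.imwrite(f"pics/{n}0.png",p["image"][:,:,::-1])
    print(n,p["fx"],p["fy"],p["cx"],p["cy"],np.round(p["view"],4).tolist())
    for name in ["clamp","spare"]:
        print(name,[(np.round(d["rect"]).tolist(),round(d["score"],2)) for d in nets.spot_in(p,name)],[(np.round(d["location"],1).tolist(),round(d["score"],2)) for d in nets.spot_point(p,name)])
    try: print([(np.round(d["rect"]).tolist(),round(d["score"],2)) for d in nets.spot_in(p,"clamp_nut")])
    except Exception as e: print(e)
print(bot.get_obs()["t"])
E
```

```text
top 516.9386183522487 516.9386183522487 323.26283663530063 239.36150021719007 [[0.0167, -0.9998, 0.0083, -0.1846], [-0.983, -0.018, -0.1827, 0.494], [0.1828, -0.0051, -0.9831, 1.3108], [0.0, 0.0, 0.0, 1.0]]
clamp [([338.0, 276.0, 388.0, 350.0], 0.95), ([291.0, 195.0, 342.0, 269.0], 0.83), ([113.0, 296.0, 169.0, 372.0], 0.83), ([471.0, 264.0, 524.0, 342.0], 0.72), ([156.0, 119.0, 206.0, 189.0], 0.57)] [([143.4, 331.7], 0.81), ([184.7, 156.7], 0.81), ([492.1, 301.1], 0.78), ([317.6, 232.7], 0.75), ([364.1, 309.2], 0.61)]
spare [([155.0, 208.0, 188.0, 277.0], 0.72)] [([169.6, 242.9], 0.67)]
[([182.0, 164.0, 188.0, 177.0], 0.61), ([315.0, 241.0, 326.0, 258.0], 0.54), ([130.0, 347.0, 142.0, 371.0], 0.46), ([513.0, 314.0, 529.0, 333.0], 0.42), ([370.0, 325.0, 382.0, 343.0], 0.39), ([310.0, 194.0, 315.0, 210.0], 0.28)]
side 454.65605821673535 454.65605821673535 315.6180201318316 240.42644373432051 [[0.9133, -0.4067, 0.0211, -0.5209], [-0.2666, -0.6362, -0.724, 0.0705], [0.3078, 0.6556, -0.6895, 1.3422], [0.0, 0.0, 0.0, 1.0]]
clamp [([239.0, 252.0, 304.0, 328.0], 0.98), ([310.0, 134.0, 355.0, 180.0], 0.97), ([171.0, 152.0, 231.0, 199.0], 0.9), ([289.0, 204.0, 356.0, 270.0], 0.85), ([300.0, 359.0, 379.0, 450.0], 0.68)] [([270.8, 298.4], 0.97), ([334.5, 170.0], 0.9), ([202.7, 187.2], 0.87), ([339.4, 408.9], 0.77), ([317.4, 246.8], 0.65)]
spare [([240.0, 149.0, 294.0, 196.0], 0.72)] [([267.0, 182.5], 0.87)]
[([312.0, 407.0, 330.0, 428.0], 0.76), ([317.0, 155.0, 328.0, 164.0], 0.67), ([247.0, 288.0, 262.0, 305.0], 0.58)]
0.8
```

View pics/top0.png

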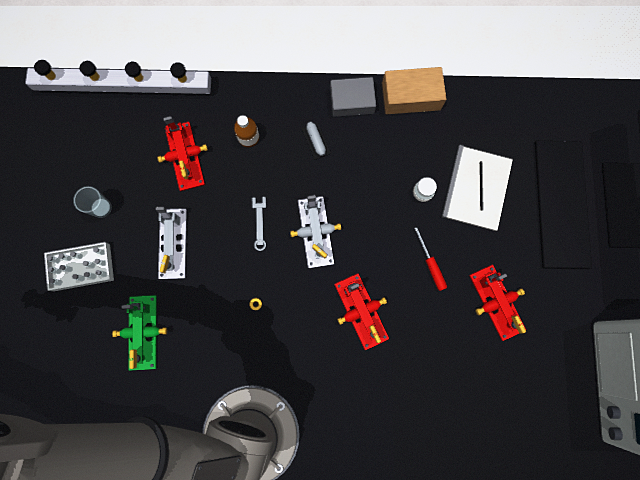

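View pics/side0.png

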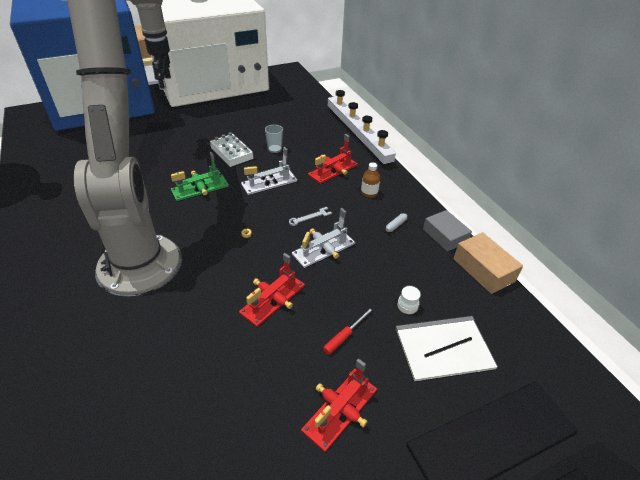

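```bash
python3 - <<'E'
import cv2, numpy as np
a=np.load("top.npy",allow_pickle=True).item()["image"][185:280,270:365]
b=np.load("side.npy",allow_pickle=True).item()["image"][195:275,280:370]
A=cv2.resize(a,(600,600),interpolation=cv2.INTER_CUBIC);cv2.imwrite("pics/ctop.png",A[:,:,::-1])
B=cv2.resize(b,(675,600),interpolation=cv2.INTER_CUBIC);cv2.imwrite("pics/cside.png",B[:,:,::-1])
E
```

```text
(no output)
```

View pics/ctop.png

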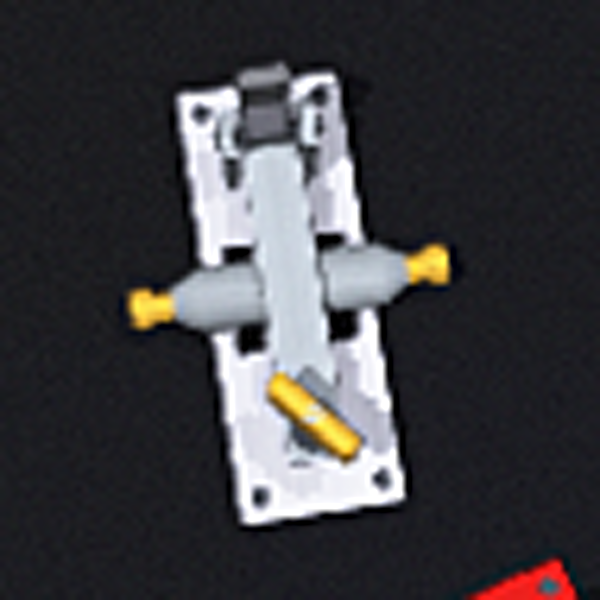

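View pics/cside.png

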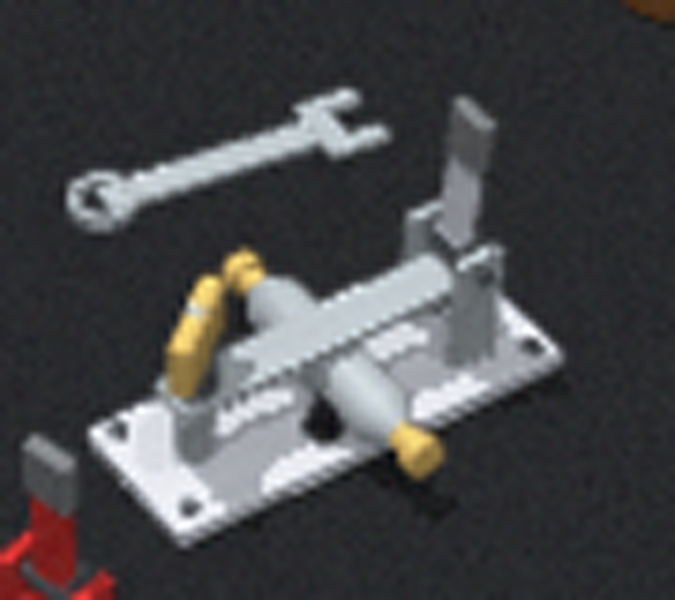

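```bash
cat > h.py <<'E'
import numpy as np
from scipy.optimize import least_squares
C={n:np.load(f"{n}.npy",allow_pickle=True).item() for n in ["top","side"]}
def proj(n,P):
    c=C[n];p=np.c_[P,np.ones(len(P))]@c["view"].T
    return np.c_[c["fx"]*p[:,0]/p[:,2]+c["cx"],c["fy"]*p[:,1]/p[:,2]+c["cy"]]
def T(x,P):
    c,s=np.cos(x[2]),np.sin(x[2]);P=np.asarray(P,float)
    return np.c_[x[0]+c*P[:,0]-s*P[:,1],x[1]+s*P[:,0]+c*P[:,1],P[:,2]]
def ray(n,uv,z):
    c=C[n];R=c["view"][:3,:3];t=c["view"][:3,3]
    d=R.T@np.array([(uv[0]-c["cx"])/c["fx"],(uv[1]-c["cy"])/c["fy"],1]);o=-R.T@t
    return o+d*(z-o[2])/d[2]
ct=lambda x,y:np.array([(x+.5)/6.316-.5+270,(y+.5)/6.316-.5+185])
cs=lambda x,y:np.array([(x+.5)/7.5-.5+280,(y+.5)/7.5-.5+195])
E
python3 - <<'E'
from h import *
import cv2
mt=np.array([[.095,.035,.01],[.095,-.035,.01],[-.095,-.035,.01],[-.095,.035,.01]])
pt=np.array([ct(178,95),ct(335,72),ct(405,500),ct(243,523)])
ms=np.array([[-.095,.035,.01],[-.095,-.035,.0],[.095,-.035,.0]])
ps=np.array([cs(88,433),cs(185,545),cs(563,358)])
f=lambda x:np.r_[(proj("top",T(x,mt))-pt).ravel(),(proj("side",T(x,ms))-ps).ravel()]
r=least_squares(f,[.6,-.15,0.1]);print(r.x,np.round(r.fun,2))
rt=least_squares(lambda x:f(x)[:8],r.x);print("top only",rt.x,np.round(rt.fun,2))
rs=least_squares(lambda x:f(x)[8:],r.x);print("side only",rs.x,np.round(rs.fun,2))
x=r.x;np.save("pose.npy",x)
print("nut axis",T(x,[[-.065,0,.087]]),"lever pivot",T(x,[[.06,0,.059]]))
a,b=ray("top",ct(278,382),.085),ray("top",ct(350,455),.085)
print("wing",a,b,np.linalg.norm(a-b),(a+b)/2,"world dir",np.degrees(np.arctan2(*(b-a)[[1,0]])))
# overlay
for n,sc,o,sh in [("top",6.316,(270,185),(95,95)),("side",7.5,(280,195),(90,80))]:
    im=C[n]["image"][o[1]:o[1]+sh[1],o[0]:o[0]+sh[0]]
    im=cv2.resize(im,(int(sh[0]*sc),int(sh[1]*sc)),interpolation=cv2.INTER_CUBIC)[:,:,::-1].copy()
    def dr(P,col):
        q=(proj(n,T(x,P))-o+.5)*sc-.5
        cv2.polylines(im,[np.round(q).astype(int)],True,col,1)
    dr([[.095,.035,.01],[.095,-.035,.01],[-.095,-.035,.01],[-.095,.035,.01]],(0,255,0))
    dr([[.06,.02,.068],[.06,-.02,.068]],(0,0,255))
    for th,col in [(-.9,(255,0,0)),(-.7,(255,0,255))]:
        # clockwise positive -> yaw=-th
        for z in (.059,.087):
            c,s=np.cos(-th),np.sin(-th);q=[(a*c-b*s-.065,a*s+b*c,z) for a,b in [(.023,.0055),(.023,-.0055),(-.023,-.0055),(-.023,.0055)]]
            dr(q,col)
    for l in (0,.2):
        dr([[.06+.07*np.sin(l),.011,.059+.07*np.cos(l)],[.06+.07*np.sin(l),-.011,.059+.07*np.cos(l)],[.06,-.008,.059],[.06,.008,.059]],(0,255,255) if l==0 else (255,255,0))
    cv2.imwrite(f"pics/ov_{n}.png",im)
E
```

```text
[ 0.52720582 -0.15363622  0.17945598] [-0.84 -0.45 -0.44 -0.77 -0.04 -0.67 -0.25 -0.13 -0.38 -0.02 -0.68  1.51
 -0.25  2.04]
top only [ 0.52584438 -0.15472572  0.17186754] [-0.21 -0.1   0.23 -0.23  0.11 -0.02 -0.13  0.33]
side only [ 0.53005792 -0.14879758  0.20584889] [ 0.09 -0.71  0.31  0.51 -0.42  0.23]
nut axis [[ 0.46324966 -0.16523835  0.087     ]] lever pivot [[ 0.58624227 -0.14292656  0.059     ]]
wing [ 0.47481322 -0.15140672  0.085     ] [ 0.44562364 -0.18087724  0.085     ] 0.04147943352848275 [ 0.46021843 -0.16614198  0.085     ] world dir -134.72559831678083
```

View pics/ov_top.png

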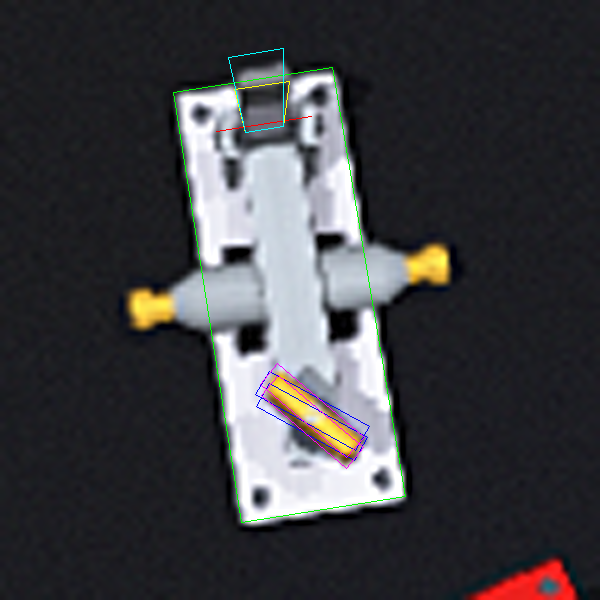

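View pics/ov_side.png

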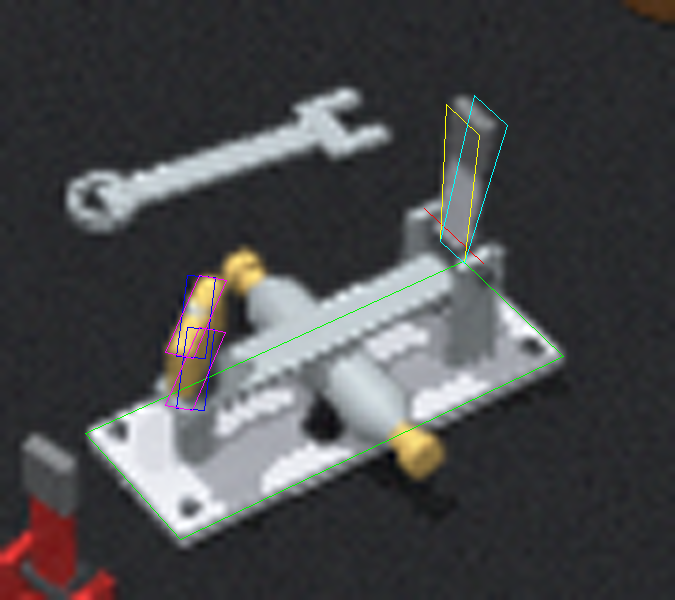

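The loaded clamp is the aluminium one at top (318,232), side (322,237): white base with the grey cylinder across it. The aluminium one at top (170,243) has no cylinder, so it is the spare. The red and green ones are decoys. The crop confirms this: nut bar is about 35° off the strap (≈ -0.61 rad) and the lever stands at about 0.1 rad.

```bash
cat >> h.py <<'E'
from scipy.spatial.transform import Rotation as Ro
def sim(p,q,moves):
    p=np.array(p,float);R=Ro.from_quat([q[1],q[2],q[3],q[0]])
    for row in moves.split(";"):
        v=[float(s) for s in row.split()]
        p=p+R.apply(np.array(v[1:4])*.12); R=R*Ro.from_rotvec(np.radians(np.array(v[4:])*4))
    x=R.as_matrix()[:,0]
    return p,R,np.degrees(np.arctan2(x[1],x[0]))
def plan(p,q,tgt,yaw):
    """needed shift in tool axes (units) and turn (units)"""
    R=Ro.from_quat([q[1],q[2],q[3],q[0]]);x=R.as_matrix()[:,0]
    y0=np.degrees(np.arctan2(x[1],x[0]));d=-((yaw-y0+90)%180-90)
    Rt=Ro.from_matrix(np.array([[np.cos(np.radians(yaw)),np.sin(np.radians(yaw)),0],[np.sin(np.radians(yaw)),-np.cos(np.radians(yaw)),0],[0,0,-1]]))
    e=(R.inv()*Rt).as_rotvec(degrees=True)
    return R.inv().apply(np.array(tgt)-p)/.12,e/4,y0
E
python3 - <<'E'
from h import *
from station import bot
o=bot.get_obs();p,q=o["eef_pos"],o["tool_rot"]
m=";".join(["-1 -0.04 0.32 0 0 0 0.85"]*12)
m2=";".join(["-1 -0.04 0.28 0 0 0 0.95"]*12)
for mm in (m,m+";"+m2):
    P,R,y=sim(p,q,mm);print(P,y,np.hypot(*P[:2]),R.as_matrix()[:,2])
E
```

```text
[0.55427655 0.29621788 0.23131714] 27.953020109046488 0.6284644217242077 [-5.57948286e-06  6.23840017e-05 -9.99999998e-01]
[ 0.54681954 -0.10041371  0.23129244] -17.646979810659264 0.5559626991614803 [-5.57948286e-06  6.23840017e-05 -9.99999998e-01]
```

>>> {"op": "apply_moves", "data": {
  "moves": "-1 -0.04 0.32 0 0 0 0.85;-1 -0.04 0.32 0 0 0 0.85;-1 -0.04 0.32 0 0 0 0.85;-1 -0.04 0.32 0 0 0 0.85;-1 -0.04 0.32 0 0 0 0.85;-1 -0.04 0.32 0 0 0 0.85;-1 -0.04 0.32 0 0 0 0.85;-1 -0.04 0.32 0 0 0 0.85;-1 -0.04 0.32 0 0 0 0.85;-1 -0.04 0.32 0 0 0 0.85;-1 -0.04 0.32 0 0 0 0.85;-1 -0.04 0.32 0 0 0 0.85"
}}

```text
t: 1.8
eef_pos: [0.5553, 0.2947, 0.2315]
tool_rot: [-0.0, 0.971, 0.24, 0.0]
contact_force: [-0.0, -0.2, -0.6]
gripper_width: 0.998
```

>>> {"op": "apply_moves", "data": {
  "moves": "-1 -0.04 0.28 0 0 0 0.95;-1 -0.04 0.28 0 0 0 0.95;-1 -0.04 0.28 0 0 0 0.95;-1 -0.04 0.28 0 0 0 0.95;-1 -0.04 0.28 0 0 0 0.95;-1 -0.04 0.28 0 0 0 0.95;-1 -0.04 0.28 0 0 0 0.95;-1 -0.04 0.28 0 0 0 0.95;-1 -0.04 0.28 0 0 0 0.95;-1 -0.04 0.28 0 0 0 0.95;-1 -0.04 0.28 0 0 0 0.95;-1 -0.04 0.28 0 0 0 0.95"
}}

```text
t: 2.8
eef_pos: [0.5466, -0.102, 0.2316]
tool_rot: [-0.0, 0.988, -0.155, 0.0]
contact_force: [0.5, 0.6, 0.7]
gripper_width: 1.002
```

```bash
python3 - <<'E'
from h import *
from station import bot
o=bot.get_obs();p,q=o["eef_pos"],o["tool_rot"]
print(p,q,o["q"],o["t"])
print(plan(p,q,[.463,-.1653,.14],-44.7))
E
```

```text
[ 0.54657513 -0.10203104  0.23155243] [-4.07353800e-05  9.87912463e-01 -1.55012173e-01  4.35772708e-04] [-0.39591446  0.31094927  0.58169437  1.87398999 -0.19951313  1.01342184
 -0.04143125] 2.8
(array([-0.50215443,  0.71537734,  0.76235701]), array([-5.88023126e-03, -1.12047491e-02,  6.71624801e+00]), np.float64(-17.83501147545232))
```

>>> {"op": "apply_moves", "data": {
  "moves": "-1 -0.125 0.179 0.15 0 0 0;-1 -0.125 0.179 0.2 0 0 0;-1 -0.125 0.179 0.2 0 0 0;-1 -0.125 0.179 0.2 0 0 0;-1 0 0 0 0 0 0.96;-1 0 0 0 0 0 0.96;-1 0 0 0 0 0 0.96;-1 0 0 0 0 0 0.96;-1 0 0 0 0 0 0.96;-1 0 0 0 0 0 0.96;-1 0 0 0 0 0 0.96;-1 0 0 0 0 0 0"
}}

```text
t: 3.8
eef_pos: [0.4638, -0.164, 0.1414]
tool_rot: [-0.0, 0.925, -0.38, 0.0]
contact_force: [0.1, -0.1, -0.1]
gripper_width: 1.0
```

```bash
python3 - <<'E'
from h import *
from station import bot,imaging
import cv2
o=bot.get_obs();p,q=o["eef_pos"],o["tool_rot"]
print(p,q,o["t"],o["contact_force"])
print(plan(p,q,[.463,-.1653,.062],-44.7))
for n,(a,b) in {"top":(270,185),"side":(270,160)}.items():
    im=imaging.read_camera(n);np.save(n+"1.npy",im,allow_pickle=True)
    im=im["image"][b:b+110,a:a+110,::-1]
    cv2.imwrite(f"pics/{n}1.png",cv2.resize(im,(550,550),interpolation=cv2.INTER_CUBIC))
E
```

```text
[ 0.46383601 -0.16398849  0.1414059 ] [-2.34176194e-05  9.25074380e-01 -3.79785952e-01  1.46307894e-04] 3.8 [ 0.11858224 -0.09483431 -0.11571647]
(array([0.00255517, 0.01277395, 0.66171454]), array([-0.00221431, -0.00362144,  0.01478754]), np.float64(-44.640850951265676))
```

View pics/top1.png

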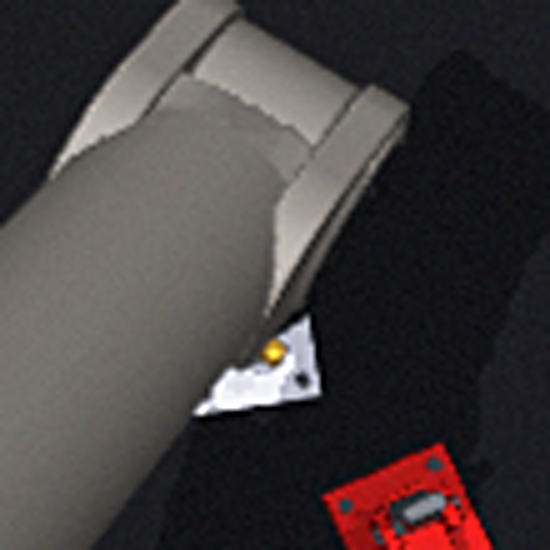

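View pics/side1.png

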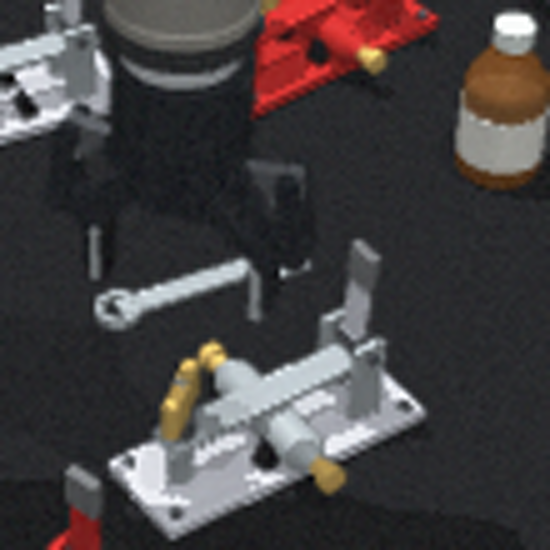

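>>> {"op": "apply_moves", "data": {
  "moves": "-1 0 0.01 0.17 0 0 0;-1 0 0 0.17 0 0 0;-1 0 0 0.16 0 0 0;-1 0 0 0.16 0 0 0;-1 0 0 0 0 0 0;0.4 0 0 0 0 0 0;0.4 0 0 0 0 0 0;0.4 0 0 0 0 0 0;0.4 0 0 0 0 0 0",
  "force": 20
}}

```text
t: 4.65
eef_pos: [0.4636, -0.1651, 0.0632]
tool_rot: [-0.0, 0.926, -0.379, 0.001]
contact_force: [-0.0, -0.5, 0.1]
gripper_width: 0.453
```

>>> {"op": "apply_moves", "data": {
  "moves": "1 0 0 0 0 0 0;1 0 0 0 0 0 0;1 0 0 0 0 0 0;1 0 0 0 0 0 0;1 0 0 0 0 0 0",
  "force": 20
}}

```text
t: 5.07
eef_pos: [0.4639, -0.1658, 0.0628]
tool_rot: [0.0, 0.925, -0.379, 0.001]
contact_force: [1.4, -3.1, 6.3]
gripper_width: 0.123
```

```bash
python3 - <<'E'
from h import *
from station import bot,imaging
import cv2
o=bot.get_obs();p,q=o["eef_pos"],o["tool_rot"]
print(p,q,o["t"],o["contact_force"],o["torque"],o["gripper_width"]*85)
print(plan(p,q,[.463,-.1653,.062],-44.7))
R=Ro.from_quat([q[1],q[2],q[3],q[0]]);print("tool force",R.inv().apply(o["contact_force"]))
for n,(a,b) in {"side":(270,160)}.items():
    im=imaging.read_camera(n)
    im=im["image"][b:b+110,a:a+110,::-1]
    cv2.imwrite(f"pics/{n}2.png",cv2.resize(im,(550,550),interpolation=cv2.INTER_CUBIC))
E
```

```text
[ 0.46386115 -0.16584178  0.0628168 ] [ 9.81830486e-05  9.25392585e-01 -3.79007743e-01  1.29834383e-03] 5.0667 [ 1.37449906 -3.09649689  6.28057495] [-0.55950288 -0.22568544  0.0173885 ] 10.422169836241492
(array([-0.00829837,  0.00182156,  0.00678469]), array([-0.01154239, -0.03547027,  0.03887329]), np.float64(-44.54456370903404))
tool force [ 3.16724265  1.23769374 -6.27374295]
```

View pics/side2.png

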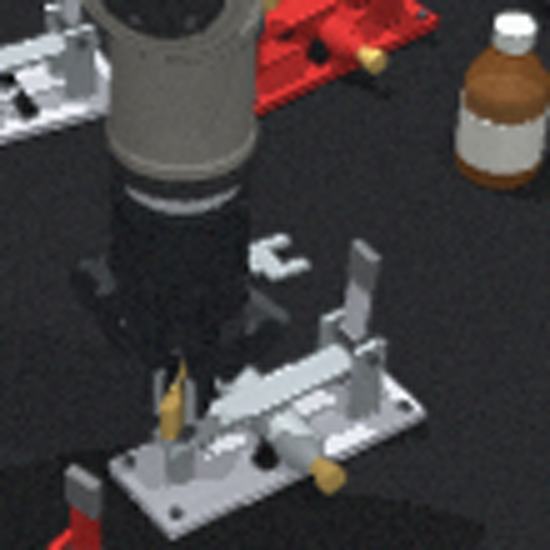

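>>> {"op": "apply_moves", "data": {
  "moves": "1 0 0 0 0 0 0.8;1 0 0 0 0 0 0.8;1 0 0 0 0 0 0.8;1 0 0 0 0 0 0.8;1 0 0 0 0 0 0.8",
  "force": 25
}}

```text
t: 5.53
eef_pos: [0.4639, -0.1658, 0.0628]
tool_rot: [-0.0, 0.863, -0.505, 0.001]
contact_force: [1.6, -2.8, 6.1]
gripper_width: 0.122
```

>>> {"op": "apply_moves", "data": {
  "moves": "1 0 0 0 0 0 0.8;1 0 0 0 0 0 0.8;1 0 0 0 0 0 0.8;1 0 0 0 0 0 0.8;1 0 0 0 0 0 0.8;1 0 0 0 0 0 0.8;1 0 0 0 0 0 0;1 0 0 0 0 0 0;1 0 0 0 0 0 0",
  "force": 25
}}

```text
t: 6.28
eef_pos: [0.4639, -0.1658, 0.0628]
tool_rot: [-0.0, 0.767, -0.641, 0.001]
contact_force: [0.8, -2.5, 5.4]
gripper_width: 0.122
```

```bash
python3 - <<'E'
from h import *
from station import bot,imaging
import cv2
o=bot.get_obs();p,q=o["eef_pos"],o["tool_rot"]
print(p,q,o["t"],o["contact_force"],o["torque"],o["gripper_width"]*85)
print(plan(p,q,[.463,-.1653,.062],-79.8))
R=Ro.from_quat([q[1],q[2],q[3],q[0]]);print("tool force",R.inv().apply(o["contact_force"]))
for n,(a,b) in {"side":(270,160)}.items():
    im=imaging.read_camera(n)
    im=im["image"][b:b+110,a:a+110,::-1]
    cv2.imwrite(f"pics/{n}3.png",cv2.resize(im,(550,550),interpolation=cv2.INTER_CUBIC))
E
```

```text
[ 0.46387514 -0.16584012  0.06281491] [-3.12533830e-04  7.67324255e-01 -6.41257939e-01  1.28285530e-03] 6.2833 [ 0.82346415 -2.50184633  5.43132261] [-0.52037604 -0.32509122 -0.12702132] 10.39366307702156
(array([-0.0057351 ,  0.00639209,  0.00676835]), array([-0.03044275, -0.02245099,  0.00713666]), np.float64(-79.77154877695597))
tool force [ 2.6168238  -0.3776474  -5.42643614]
```

View pics/side3.png

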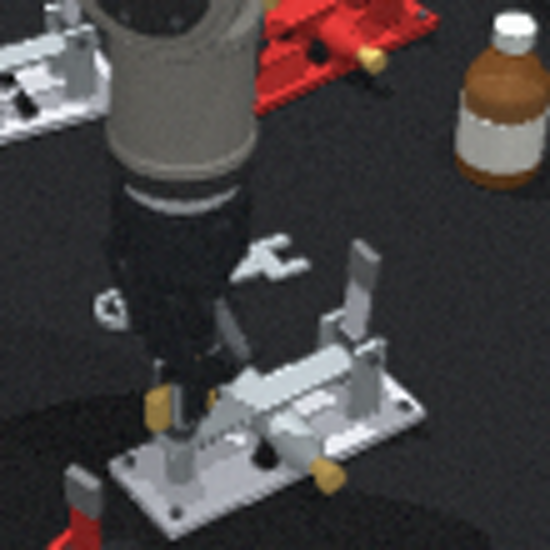

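>>> {"op": "apply_moves", "data": {
  "moves": "-0.2 0 0 0 0 0 0;-0.2 0 0 0 0 0 0;-0.2 0 0 0 0 0 0;-0.2 0 0 -0.15 0 0 0;-0.2 0 0 -0.25 0 0 0;-0.2 0 0 -0.3 0 0 0;1 0 0 -0.2 0 0 0;1 -0.1 -0.25 0 0 0 0;1 -0.1 -0.25 0 0 0 0;1 0.1 -0.25 0 0 0 0;1 0.1 0 0 0 0 0;1 0 0 0 0 0 0",
  "force": 40
}}

```text
t: 7.33
eef_pos: [0.5522, -0.15, 0.1698]
tool_rot: [0.001, 0.768, -0.641, 0.0]
contact_force: [-0.6, -1.1, -0.6]
gripper_width: -0.0
```

```bash
python3 - <<'E'
from h import *
from station import bot,imaging
import cv2
x=np.load("pose.npy")
o=bot.get_obs();p,q=o["eef_pos"],o["tool_rot"]
print(p,q,o["t"],o["contact_force"],o["gripper_width"]*85)
for cx,cz in [(.030,.15),(.03,.113)]:
    t=T([.527,-.1538,.178],[[cx,0,cz]])[0]; print(t,plan(p,q,t,-79.8))
for n,(a,b) in {"top":(270,185),"side":(270,160)}.items():
    im=imaging.read_camera(n)
    im=im["image"][b:b+110,a:a+110,::-1]
    cv2.imwrite(f"pics/{n}4.png",cv2.resize(im,(550,550),interpolation=cv2.INTER_CUBIC))
E
```

```text
[ 0.55223546 -0.14998088  0.16976281] [ 8.60659619e-04  7.67713917e-01 -6.40792010e-01  4.47517722e-04] 7.3333 [-0.59290313 -1.14749525 -0.59898292] -0.014556946880390362
[ 0.55652599 -0.14848815  0.15      ] (array([-0.00614195, -0.03752542,  0.16465136]), array([ 0.01069162, -0.02565104,  0.02453719]), np.float64(-79.70181284818591))
[ 0.55652599 -0.14848815  0.113     ] (array([-0.00669391, -0.03775604,  0.47298411]), array([ 0.01069162, -0.02565104,  0.02453719]), np.float64(-79.70181284818591))
```

View pics/side4.png

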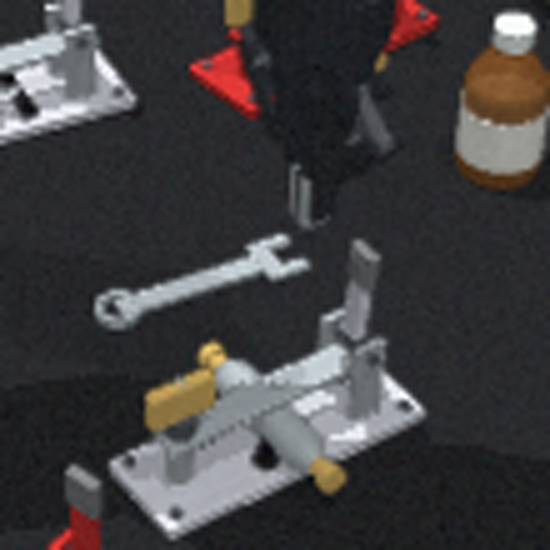

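View pics/top4.png

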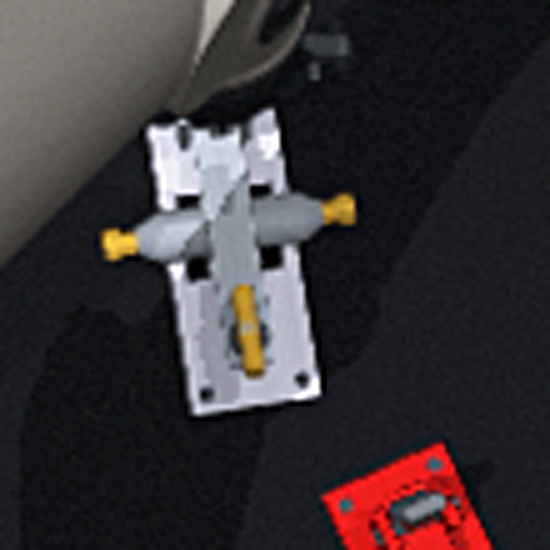

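The nut bar now lies in line with the strap (bar in the crop from (243,287) to (255,375), parallel to the plate's long edges), and the lever is still up. Next I lower the shut fingers on the nut side of the paddle.

>>> {"op": "apply_moves", "data": {
  "moves": "1 0 -0.01 0.15 0 0 0;1 0 -0.02 0.16 0 0 0;1 0 0 0.16 0 0 0;1 0 0 0 0 0 0"
}}

```text
t: 7.77
eef_pos: [0.5514, -0.1467, 0.1106]
tool_rot: [0.001, 0.767, -0.641, -0.003]
contact_force: [-1.8, 0.6, 0.0]
gripper_width: -0.001
```

```bash
python3 - <<'E'
from h import *
from station import bot,imaging
import cv2
x=[.527,-.1538,.178]
o=bot.get_obs();p,q=o["eef_pos"],o["tool_rot"]
print(p,q,o["t"],o["contact_force"],o["gripper_width"]*85)
# edge path
prev=None
for th in [0,.1,.2,.3,.5,.7,.9,1.1,1.3,1.45,1.52]:
    r=.054;X=.06+r*np.sin(th)-.004*np.cos(th)-.011;Z=.059+r*np.cos(th)+.004*np.sin(th)
    t=T(x,[[X,0,Z]])[0];d=plan(p,q,t,-79.8)[0]
    print(th,np.round([X,Z],4),np.round(d,3))
im=imaging.read_camera("side")["image"][160:270,270:380,::-1]
cv2.imwrite(f"pics/side5.png",cv2.resize(im,(550,550),interpolation=cv2.INTER_CUBIC))
E
```

```text
[ 0.55141166 -0.14671307  0.11056636] [ 0.00129655  0.76744266 -0.6411087  -0.00311515] 7.7667 [-1.84326145  0.57020759  0.03747519] -0.06575281499550742
0 [0.045 0.113] [ 0.022 -0.164 -0.021]
0.1 [0.0504 0.1131] [ 0.022 -0.209 -0.023]
0.2 [0.0558 0.1127] [ 0.022 -0.254 -0.02 ]
0.3 [0.0611 0.1118] [ 0.022 -0.299 -0.012]
0.5 [0.0714 0.1083] [ 0.023 -0.384  0.016]
0.7 [0.0807 0.1029] [ 0.023 -0.462  0.061]
0.9 [0.0888 0.0957] [ 0.023 -0.53   0.121]
1.1 [0.0953 0.0871] [ 0.023 -0.585  0.192]
1.3 [0.1    0.0773] [ 0.024 -0.624  0.273]
1.45 [0.1021 0.0695] [ 0.024 -0.642  0.338]
1.52 [0.1027 0.0657] [ 0.024 -0.648  0.37 ]
```

View pics/side5.png

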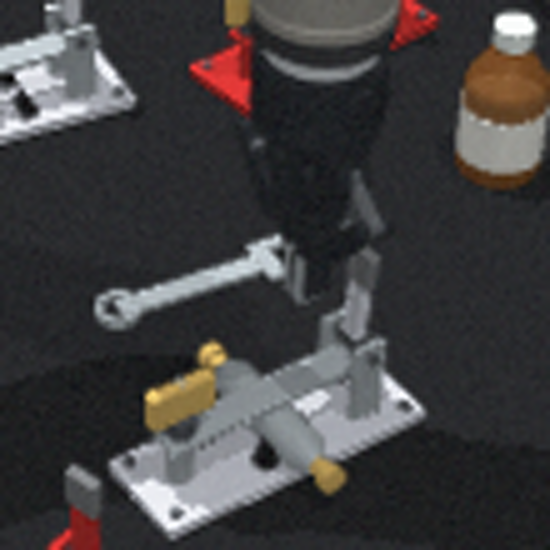

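>>> {"op": "apply_moves", "data": {
  "moves": "1 0.01 -0.04 -0.01 0 0 0;1 0.01 -0.04 -0.01 0 0 0;1 0 0 0 0 0 0;1 0 0 0 0 0 0"
}}

```text
t: 8.15
eef_pos: [0.5658, -0.149, 0.1172]
tool_rot: [-0.001, 0.768, -0.641, 0.001]
contact_force: [-0.2, -0.4, 0.3]
gripper_width: 0.004
```

```bash
python3 - <<'E'
from h import *
from station import bot,imaging
import cv2
o=bot.get_obs();p,q=o["eef_pos"],o["tool_rot"]
print(p,q,o["t"],o["contact_force"],o["joint_vel"].round(3),o["q"].round(3))
im=imaging.read_camera("side")["image"][190:250,300:360,::-1]
cv2.imwrite(f"pics/side6.png",cv2.resize(im,(600,600),interpolation=cv2.INTER_CUBIC))
print(bot.get_obs()["eef_pos"],bot.get_obs()["contact_force"])
E
```

```text
[ 0.56576254 -0.14902589  0.1171719 ] [-5.36763572e-04  7.67695060e-01 -6.40814568e-01  8.34979694e-04] 8.15 [-0.20462369 -0.36075585  0.27286823] [ 0.003  0.002 -0.003  0.018  0.002 -0.003  0.003] [-0.432  0.592  0.802  1.916 -0.554  0.867 -0.735]
[ 0.56532683 -0.14897748  0.11688082] [ 0.30941261 -0.38094944  0.42660459]
```

View pics/side6.png

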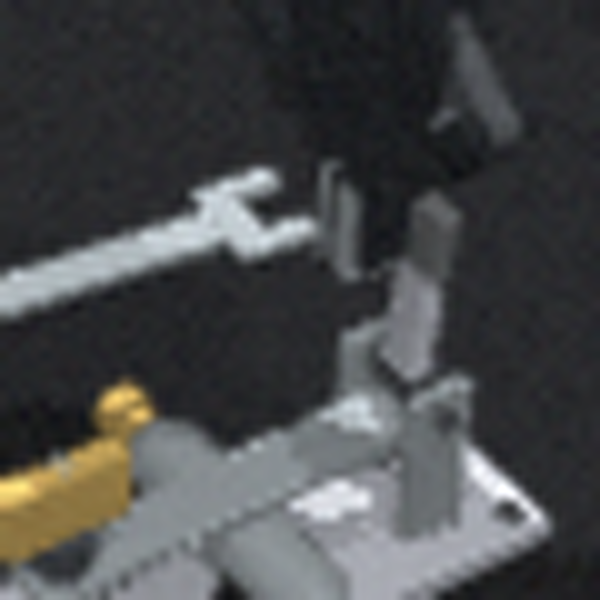

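>>> {"op": "apply_moves", "data": {
  "moves": "1 0.01 -0.07 0.02 0 0 0;1 0 -0.07 0.015 0 0 0;1 0 -0.064 0.02 0 0 0;1 0 -0.064 0.02 0 0 0;1 0 -0.078 0.045 0 0 0;1 0 -0.068 0.06 0 0 0;1 0 0 0 0 0 0;1 0 0 0 0 0 0"
}}

```text
t: 8.87
eef_pos: [0.6141, -0.1406, 0.0934]
tool_rot: [0.0, 0.768, -0.641, -0.0]
contact_force: [-0.5, -0.2, -0.3]
gripper_width: 0.002
```

```bash
python3 - <<'E'
from h import *
from station import bot,imaging
import cv2
o=bot.get_obs();p,q=o["eef_pos"],o["tool_rot"]
print(p,q,o["t"],o["contact_force"])
for c in [(.0888,.0957),(.0953,.0871),(.1,.0773),(.1021,.0695),(.1027,.0657)]:
    print(c,np.round(plan(p,q,T([.527,-.1538,.178],[[c[0],0,c[1]]])[0],-79.8)[0],3))
im=imaging.read_camera("side")["image"][190:250,300:360,::-1]
cv2.imwrite(f"pics/side7.png",cv2.resize(im,(600,600),interpolation=cv2.INTER_CUBIC))
E
```

```text
[ 0.61412563 -0.14059485  0.0933662 ] [ 2.91892512e-04  7.67880229e-01 -6.40593221e-01 -4.41325748e-04] 8.8667 [-0.50362281 -0.20085233 -0.34903049]
(0.0888, 0.0957) [-0.02  -0.006 -0.019]
(0.0953, 0.0871) [-0.02  -0.06   0.052]
(0.1, 0.0773) [-0.02  -0.099  0.134]
(0.1021, 0.0695) [-0.02  -0.117  0.199]
(0.1027, 0.0657) [-0.02  -0.122  0.23 ]
```

View pics/side7.png

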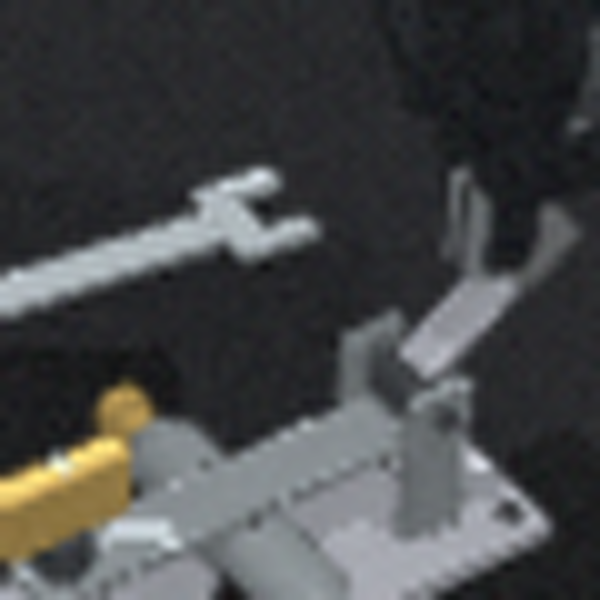

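>>> {"op": "apply_moves", "data": {
  "moves": "1 -0.01 -0.06 0.052 0 0 0;1 -0.01 -0.04 0.08 0 0 0;1 0 -0.018 0.065 0 0 0;1 0 -0.005 0.033 0 0 0;1 0 0 0.01 0 0 0;1 0 0 0 0 0 0;1 0 0 0 0 0 0"
}}

```text
t: 9.5
eef_pos: [0.6289, -0.1365, 0.066]
tool_rot: [-0.0, 0.768, -0.641, 0.001]
contact_force: [-0.0, -2.1, 4.3]
gripper_width: 0.004
```

```bash
python3 - <<'E'
from h import *
from station import bot,imaging
import cv2
o=bot.get_obs();p,q=o["eef_pos"],o["tool_rot"]
print(p,q,o["t"],o["contact_force"])
im=imaging.read_camera("side")["image"][190:250,300:360,::-1]
cv2.imwrite(f"pics/side8.png",cv2.resize(im,(600,600),interpolation=cv2.INTER_CUBIC))
E
```

```text
[ 0.62891339 -0.13645645  0.06596031] [-4.86215077e-04  7.67548226e-01 -6.40990509e-01  8.07225144e-04] 9.5 [-0.00941203 -2.05636094  4.27844907]
```

View pics/side8.png

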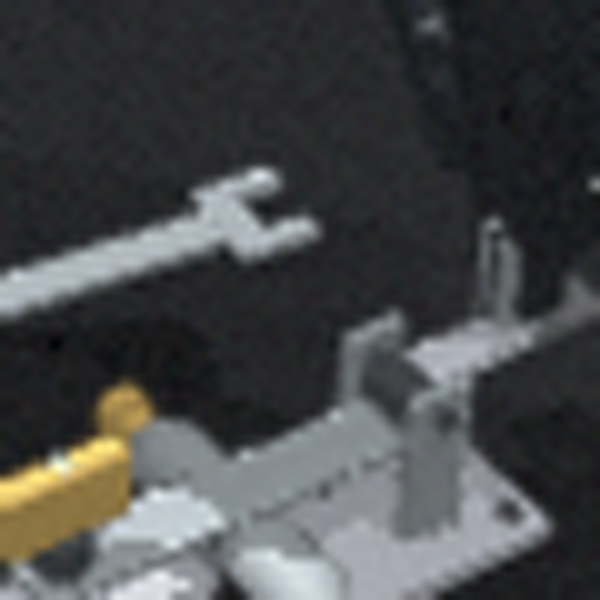

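>>> {"op": "apply_moves", "data": {
  "moves": "1 0 0 0.015 0 0 0;1 0 0 0.015 0 0 0;1 0 0 0 0 0 0;1 0 0 0 0 0 0"
}}

```text
t: 9.88
eef_pos: [0.6291, -0.1366, 0.0651]
tool_rot: [-0.001, 0.767, -0.641, 0.001]
contact_force: [-6.7, 1.2, 28.1]
gripper_width: 0.001
```

>>> {"op": "apply_moves", "data": {
  "moves": "1 0 0 -0.1 0 0 0;1 0 0 -0.25 0 0 0;1 0 0 -0.3 0 0 0;1 0 0 -0.3 0 0 0;1 0 0 -0.3 0 0 0;1 0.3 0 0 0 0 0;1 0.3 0 0 0 0 0;1 0.3 0 0 0 0 0;1 0.3 0 0 0 0 0;1 0.3 0 0 0 0 0;1 0 0 0 0 0 0;1 0 0 0 0 0 0"
}}

```text
t: 10.88
eef_pos: [0.6589, -0.3158, 0.211]
tool_rot: [0.0, 0.766, -0.642, -0.001]
contact_force: [0.1, 0.0, -0.6]
gripper_width: -0.001
```

```bash
python3 - <<'E'
from h import *
from station import bot,imaging
import cv2
o=bot.get_obs();print(o["eef_pos"],o["t"],o["contact_force"])
ims=[]
x=[.5265,-.154,.176]
for n,(a,b) in {"top":(270,185),"side":(270,180)}.items():
    c=imaging.read_camera(n);C[n]=c
    im=cv2.resize(c["image"][b:b+100,a:a+100,::-1],(400,400),interpolation=cv2.INTER_CUBIC)
    for l,col in [(1.3,(0,255,255)),(1.52,(0,255,0))]:
        P=[[.06+r*np.sin(l)+4e-3*-np.cos(l),w,.059+r*np.cos(l)+.004*np.sin(l)] for r,w in [(.07,.011),(.07,-.011),(.015,-.008),(.015,.008)]]
        cv2.polylines(im,[np.round((proj(n,T(x,P))-(a,b)+.5)*4-.5).astype(int)],True,col,1)
    ims.append(im)
cv2.imwrite("pics/fin.png",np.hstack(ims))
E
```

```text
[ 0.65887968 -0.31580536  0.2110438 ] 10.8833 [ 0.05381737  0.00547095 -0.64118047]
```

View pics/fin.png

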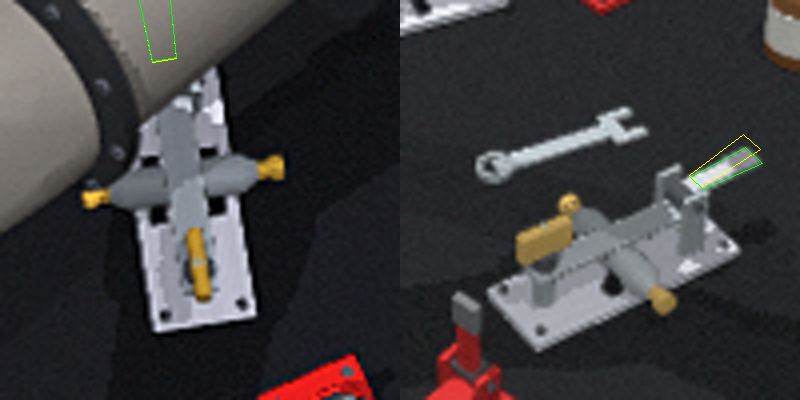

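```bash
python3 - <<'E'
from station import bot
print(bot.hand_in()); o=bot.get_obs(); print(o["t"],o["contact_force"])
E
```

```text
the job is handed in; nothing more can be done
None
the job is handed in; nothing more can be done
```

I turned the loaded clamp's wing nut in line with its strap while the lever was still up, then flipped the lever fully down. The job is handed in at about 11 s of the 40 s allowed; the hand-in reports no verdict.

- **Nut:** I gripped the bar at 20–25 N and turned it about 35° clockwise, from roughly -0.61 rad to about 0. In the top view after release, the bar was parallel to the strap within a few degrees, inside the 14° limit.
- **Lever:** I pushed it over with shut fingers until it met its stop. The push peaked at about 28 N at the wrist. In the side view after retracting, it matched the drawn outline for 1.52 rad, not the one for 1.3 rad. The top view could not confirm this because the arm hid the lever.
- **At hand-in:** the arm stood well clear at 0.21 m height, and the contact force read about zero.
- **Disagreements:** the two cameras put the clamp about 4–7 mm and 2° apart, so I used a joint fit. A 4 mm lag in the measured tool position before the lever push was passing wobble, not contact.

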